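# Recover the small wrench from the drop-bottom scrap box, then dump the scrap

### The job

The small wrench of the set has ended up in the drop-bottom scrap box, under the old rocker cover. With the box floor kept latched, move the bearing and the cover aside inside the box so that they lie clear of the wrench, take the wrench out and lay it flat and lengthwise in the steel tool tray, in the free strip beside the two larger wrenches. Then push the knob of the trip lever towards the box so that the floor swings open and all the scrap (cover, bearing and bolts) drops into the crate below; leave the other wrenches and the two engine valves where they are.

Things in the scene. Friction and masses are not known exactly. Their poses are not given: they have to be found in the camera images.
- scrap_box: Open grey sheet-steel box on a dark angle-iron trestle, fixed. Origin: on the bench under the box's centre; x runs from the lever side (front) to the hinge side (back), y along the long side, z up. Inside 210 (x) by 280 (y) mm, walls 4 mm; floor's upper face at z = 235, rim at 294 mm. Legs reach to x = +-113, y = +-192 mm. While latched the floor bears a press of 25 N.
- floor_flap (a joint): Hinged steel floor of the box; hinge along the back wall (box x = 104, z = 233 mm). 0 = shut, held by the trip lever's hook; 1.25 rad = hanging open in the crate, at its stop. It falls by its own weight once the hook lets go, and what lies on it slides off into the crate.
- trip_lever (a joint): Hooked lever in the middle of the box's front wall, on a level pin along the box's y at x = -121, z = 275 mm of the box. 0 = hooked under the floor; grows as its knob is pushed towards the box (+x of the box). The hook lets go at about 0.2 rad; stop at 0.45 rad, the knob then about 27 mm further. A light spring brings it back; the push takes 3 to 8 N.
- lever_knob (a point): Centre of the lever's black ball knob, 24 mm across, on a thin stem; when hooked it is at x = -143, y = 0, z = 332 mm of the box. There is free room in front of it (-x side of the box).
- crate: Black open crate standing under the box between the trestle's legs, fixed to the box; inside about 222 by 292 mm, rim 175 mm above the bench. Origin: centre of its underside, the same point as the scrap box's.
- small_wrench: Plain steel combination wrench lying flat, 145 mm long (along its y), 22 mm wide over the heads and treated as such along its whole length, 8 mm thick, 120 g. Origin: centre of its underside. At the start it lies on the box floor under the rocker cover, along the box's y within 0.1 rad.
- rocker_cover: Cast aluminium rocker cover, hollow and open below, lying open side down over the small wrench: 80 (x) by 180 (y) mm, flat top 32 mm above its origin, which is the centre of its underside. A black round filler cap 37 mm across stands 22 mm up from the middle of the top (32 to 54 mm above the origin): grip it there from above. About 220 g.
- old_bearing: Steel ball bearing lying flat, 62 mm outside diameter, 16 mm thick, 250 g, solid (no finger fits its bore). Origin: centre of its underside. At the start it lies on the cover's flat top, about 55 mm from the cover's middle on the +y side.
- long_bolt: Hex bolt lying on the box floor at its back +y corner, 78 mm long (along its y), head 19 mm across, 60 g. Origin: centre of its underside. It lies along the box's x, clear of the cover, and need not be touched.
- rusty_bolt: Rusty hex bolt, 68 mm long (along its y), head 19 mm across, 60 g, lying beside the other one at the wall. Origin: centre of its underside. It need not be touched.
- tool_tray: Shallow steel tool tray with a black rubber mat, fixed, behind the intake manifold: 160 (x) by 240 (y) mm outside, sides 3 mm thick, rim 19 mm high, mat 6 mm above its origin, which is the centre of its underside. The two larger wrenches lie side by side along its y on the +x side and reach to x = -1 mm; the strip from x = -77 to -2 mm is free over the whole length.
- large_wrench: Larger combination wrench, 204 by 37 by 11 mm, lying in the tray along its y; origin at the centre of its underside. Leave it there.
- middle_wrench: Combination wrench, 178 by 31 by 10 mm, lying in the tray along its y; origin at the centre of its underside. Leave it there.
- valve_0: Engine valve standing upright on its head on the bench to the right of the tray, 104 mm tall, 34 mm across the head. A bystander, easily knocked over.
- valve_1: A second engine valve standing beside the first, 104 mm tall, 30 mm across the head. A bystander.

How it is judged:
On the way, in this order (a step that is already met when the one before it is completed fails the run):
1. with the floor still shut, the bearing and the cover lie in the box clear of the small wrench, not over any part of it (value of joint floor_flap below 0.06 rad and (x of old_bearing in the frame of small_wrench above 0.042 m or x of old_bearing in the frame of small_wrench below -0.042 m or y of old_bearing in the frame of small_wrench above 0.103 m or y of old_bearing in the frame of small_wrench below -0.103 m) and (x of rocker_cover in the frame of small_wrench above 0.05 m or x of rocker_cover in the frame of small_wrench below -0.05 m or y of rocker_cover in the frame of small_wrench above 0.16 m or y of rocker_cover in the frame of small_wrench below -0.16 m) and x of old_bearing in the frame of scrap_box between -0.105 and 0.105 m and y of old_bearing in the frame of scrap_box between -0.14 and 0.14 m and z of old_bearing in the frame of scrap_box between 0.2 and 0.3 m and linear speed of each of old_bearing, rocker_cover below 0.05 m/s and x of rocker_cover in the frame of scrap_box between -0.105 and 0.105 m and y of rocker_cover in the frame of scrap_box between -0.14 and 0.14 m and z of rocker_cover in the frame of scrap_box between 0.2 and 0.3 m), for 0.2 s.
2. with the floor still shut, the small wrench lies flat and lengthwise in the tool tray (value of joint floor_flap below 0.06 rad and x of small_wrench in the frame of tool_tray between -0.068 and 0.068 m and y of small_wrench in the frame of tool_tray between -0.05 and 0.05 m and z of small_wrench in the frame of tool_tray below 0.011 m and angle between small_wrench's own z axis and vertical below 0.1 rad and angle between the y axis of small_wrench and the y axis of tool_tray, either way round below 0.3 rad and linear speed of small_wrench below 0.03 m/s), for 0.2 s.
3. the floor is open and the cover, the bearing and both bolts have dropped into the crate (value of joint floor_flap above 0.8 rad and x of rocker_cover in the frame of scrap_box between -0.125 and 0.125 m and y of rocker_cover in the frame of scrap_box between -0.155 and 0.155 m and z of each of rocker_cover, old_bearing, long_bolt, rusty_bolt in the frame of scrap_box below 0.172 m and x of old_bearing in the frame of scrap_box between -0.125 and 0.125 m and y of old_bearing in the frame of scrap_box between -0.155 and 0.155 m and x of long_bolt in the frame of scrap_box between -0.125 and 0.125 m and y of long_bolt in the frame of scrap_box between -0.155 and 0.155 m and x of rusty_bolt in the frame of scrap_box between -0.125 and 0.125 m and y of rusty_bolt in the frame of scrap_box between -0.155 and 0.155 m), for 0.2 s.
At the end, for the whole second after the job is handed in: The small wrench lies still and flat on the tray's mat inside the border, within 0.3 rad of its long direction; the box floor is open by more than 0.8 rad; cover, bearing and both bolts are down in the crate, their origins below its rim (172 mm above the bench) (all of step 3 and x of small_wrench in the frame of tool_tray between -0.068 and 0.068 m and y of small_wrench in the frame of tool_tray between -0.05 and 0.05 m and z of small_wrench in the frame of tool_tray below 0.011 m and angle between small_wrench's own z axis and vertical below 0.1 rad and angle between the y axis of small_wrench and the y axis of tool_tray, either way round below 0.3 rad and linear speed of small_wrench below 0.03 m/s); the robot touches nothing.
It fails at once if one of the engine valves is moved by more than 30 mm (distance of any of valve_0, valve_1 from where it was at the start of the episode above 0.03 m).
It fails at once if one of the larger wrenches in the tray is moved by more than 30 mm (distance of any of large_wrench, middle_wrench from where it was at the start of the episode above 0.03 m).
It fails at once if the small wrench drops into the crate (x of small_wrench in the frame of scrap_box between -0.12 and 0.12 m and y of small_wrench in the frame of scrap_box between -0.15 and 0.15 m and z of small_wrench in the frame of scrap_box below 0.2 m).
It also fails if it takes over 70 s, if anything falls off the work surface, if the arm or the gripper's body presses on something with over 40 N, if the wrist force passes 120 N, or if a joint passes its speed limit or range.

### The arm

A 7-joint arm with a two-finger parallel gripper is mounted at the origin on a cart in front of the work surface, level with it; the furniture and walls round the work are solid. World frame = base frame: x ahead of the robot, y to its left, z up, the work surface at z = 0. Lengths are in m, angles in rad, forces in N, time in s.
With the tool pointing down it reaches from about 0.4 to 0.85 m from the base axis. Payload 4.5 kg.
Tool frame: the origin (TCP) lies midway between the tips of the shut fingers; the grasp point (between the pads) lies 19 mm behind it; z points along the fingers, y is the line along which they close (so a half turn about z gives the same grasp; the last joint's range is limited). The gripper opens to 88 mm and grips with 3 to 60 N. Pads are 18 mm wide; open, the fingers measure 123 mm over their backs; the gripper's body (75 mm by 187 mm) begins 45 mm behind the grasp point.
Start: joints at [-1.13, 0.689, -0.195, 1.565, 0.157, 0.902, -0.215], TCP at [0.247, 0.574, 0.239] pointing down, gripper open.
Joint ranges: [-3.01, 3.01], [-0.46, 2.08], [-1.47, 1.51], [0.13, 2.56], [-1, 4.14], [0.04, 2.09], [-2.66, 2.66]. Speed limits (rad/s): [2.57, 2.57, 3.14, 3.14, 3.14, 3.14, 3.14].

### API

Orientations are given as a unit quaternion [x, y, z, w].
In Python, from plant import * gives the robot as it stands.
- The arm moves only by the tool send_rows, never from a script. Its argument "targets" is a list of rows, each a list of 2 entries, a list of its own where there are three numbers: the shift along the tool's x, y, z in units of 0.3 m (1.0 is 0.3 m), then the turn, a rotation vector about the tool's x, y, z in units of pi rad (1.0 is pi rad). A call has 1 to 12 rows; each row is the pose to reach, as a shift and turn from the pose commanded when the call began, along the tool's axes at that moment, turning the shorter way round; what a row does not reach only later rows make up. A row lasts 1/8 s, in which the tool goes at most 62.5 mm and 10.7 degrees, less where a joint would pass 70% of its speed; a pose out of reach is approached as far as the arm can. A call with a number of a shift or a turn outside -1 to 1 is refused whole. A call with a gripper value outside its range is refused whole. "fingers" is the opening, from 0 (shut) to 1 (fully open), set as the call begins (left out, the last holds). The fingers move at their own pace and stop on an object; "newtons" is the grip in N (left out, the last holds). Time passes only in rows, so rows that repeat a pose let the fingers close. It gives the time, the measured TCP pose, the force, the opening and the grip force at its end, in the units of the state.
- get_state(): the state, without advancing time (a new reading comes with each control period).
- snapshot(name): name is "side" or "top" or "wrist"; returns a dict with "img" (480x640x3 uint8, blue, green, red), "fx", "fy", "cx", "cy" (pixels), "cam_to_world" (4x4, takes a point from camera to world coordinates); the wrist camera has in their place "T_tool_cam" (4x4, takes a point from camera to tool coordinates, whose origin is the TCP and whose axes are the flange's). Camera axes: x right, y down, z forward; pixel columns grow to the right and rows downward; lengths in m; the calibration is good to about 2 mm. A picture is of the moment at which its call begins: read the wrist's pose just before it. There is no depth.
- finish_job(): hands the job in; it is judged then, once.
The state is a dict: "clock": time; "q": joint angles; "qd": joint speeds; "joint_torque": joint torques, N m; "tool_pos": TCP position; "eef_rot": TCP orientation; "contact_force": force on the tool from outside, world axes, zero at the start; "moment": the same for the moment, N m; "opening": opening from 0.0 (shut) to 1.0 (fully open); "finger_force": force on a finger pad.
Only numpy, scipy, OpenCV 4.12 (cv2) and the standard library are available. Lean on these libraries where they do the work, as an engineer would, in place of code of your own. Each camera call takes 0.05 s, during which the arm holds its last target. There are 200 camera calls.

## Working session

There is one attempt and no reset: what is moved stays moved. The work goes in short steps, Python scripts to look and compute and a tool call to move; the robot and the scene stay as the last step left them, time stands still between calls to the robot, and variables do not carry over. Pictures are saved under pics/ and viewed, at most 10 in all, crops included, and the job is handed in when it is done.

Besides the shell and the picture viewer there is one more tool, called after "Request:" by a JSON object that holds its "api" and its "payload", one argument or row to a line. send_rows: Moves the arm, as the interface text tells. Its arguments: {"type":"object","properties":{"targets":{"type":"array"},"fingers":{"type":"number"},"newtons":{"type":"number"}},"required":["targets"]}

```bash
mkdir -p pics; python3 - <<'E'
from plant import *
import cv2,json,numpy as np
s=get_state(); print({k:np.round(v,4).tolist() for k,v in s.items()})
for n in("top","side"):
    d=snapshot(n); cv2.imwrite(f"pics/{n}0.png",d["img"]); print(n,d["fx"],d["fy"],d["cx"],d["cy"],np.round(d["cam_to_world"],4).tolist())
E
```

```text
{'clock': 0.0, 'q': [-1.1302, 0.69, -0.1945, 1.5663, 0.1573, 0.9025, -0.2151], 'qd': [-0.0015, -0.0006, 0.0007, 0.0003, 0.0003, 0.0016, 0.0001], 'joint_torque': [-0.0006, -52.7573, -1.2668, -15.3425, -0.0526, 0.0067, 0.0002], 'tool_pos': [0.2471, 0.5734, 0.2379], 'eef_rot': [0.2019, 0.9794, -0.0009, -0.0001], 'contact_force': [-0.0713, 0.6952, 0.1046], 'moment': [-0.0248, -0.0151, 0.0048], 'finger_force': 0.0, 'opening': 1.0008}
top 597.4495006072776 597.4495006072776 318.0729497486464 248.07118944481368 [[0.0215, -0.9968, 0.0766, 0.3799], [-0.9998, -0.0212, 0.0045, 0.0263], [-0.0029, -0.0767, -0.9971, 1.6183], [0.0, 0.0, 0.0, 1.0]]
side 593.1096112350667 593.1096112350667 305.28855302832295 232.56766350400514 [[0.9998, 0.0119, -0.0138, 0.5304], [0.0182, -0.641, 0.7673, -1.1247], [0.0003, -0.7675, -0.6411, 1.1606], [0.0, 0.0, 0.0, 1.0]]
```

View pics/top0.png

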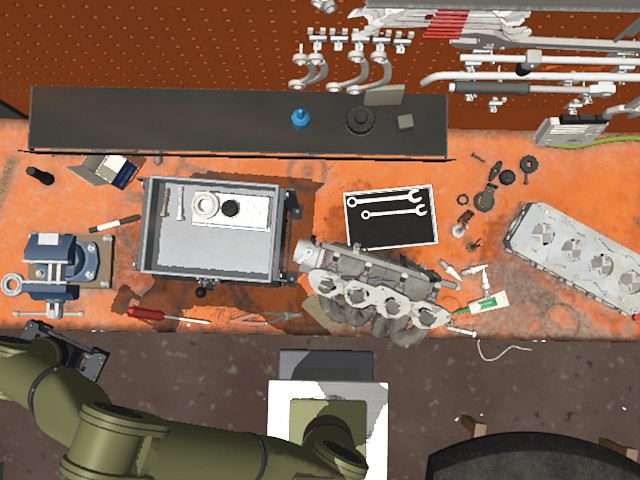

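View pics/side0.png

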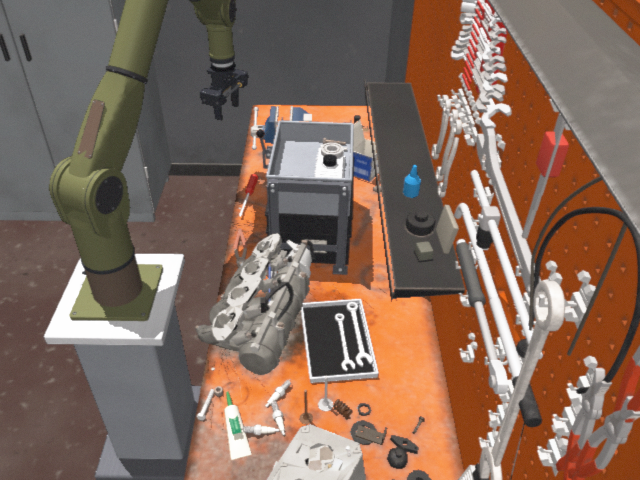

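The top view shows the box (about 140–295, 175–285) with its cap at (231,208), bearing at (204,204), bolts at (165,200) and (181,203), and knob at (201,293). The tray is at about 345–438, 185–250. The side view shows a dark shelf behind the box and the valves at the lower right, around (325,400). I'll enlarge the work area and measure the blobs.

```bash
cat > h.py <<'E'
import numpy as np,cv2
from plant import *
from scipy.spatial.transform import Rotation as R
def ray(d,uv,T=None):
    T=np.array(d["cam_to_world"]) if T is None else T
    v=np.array([(uv[0]-d["cx"])/d["fx"],(uv[1]-d["cy"])/d["fy"],1.])
    return T[:3,3],T[:3,:3]@v
def onz(d,uv,z,T=None):
    o,v=ray(d,uv,T); return o+v*(z-o[2])/v[2]
def tri(d1,a,d2,b):
    o1,v1=ray(d1,a);o2,v2=ray(d2,b)
    st=np.linalg.lstsq(np.c_[v1,-v2],o2-o1,rcond=None)[0]
    p,q=o1+v1*st[0],o2+v2*st[1]; return (p+q)/2,np.linalg.norm(p-q)
E
python3 - <<'E'
from h import *
d=snapshot("top"); im=d["img"]
c=im[165:310,135:445]; cv2.imwrite("pics/c1.png",cv2.resize(c,None,fx=2.58,fy=2.58,interpolation=cv2.INTER_CUBIC))
def dark(x0,y0,x1,y1,t,z,name):
    m=(im[y0:y1,x0:x1].max(2)<t).astype(np.uint8)
    n,l,s,ce=cv2.connectedComponentsWithStats(m)
    i=1+np.argmax(s[1:,4]); uv=ce[i]+[x0,y0]
    print(name,uv.round(1),s[i],onz(d,uv,z).round(4))
    return (l==i).astype(np.uint8)
dark(215,193,250,222,60,0.289,"cap")
dark(190,284,212,302,50,0.332,"knob")
m=dark(340,180,442,255,60,0.006,"mat")
cn=max(cv2.findContours(m,0,2)[0],key=cv2.contourArea)
r=cv2.minAreaRect(cv2.convexHull(cn)+np.array([340,180])); b=cv2.boxPoints(r); print("mat",r,[onz(d,p,0.006)[:2].round(4).tolist() for p in b])
E
```

```text
cap [229.7 206.9] [  7   7  16  17 143] [0.5705 0.2327 0.289 ]
knob [201.1 291.2] [ 6  3 12 10 79] [0.3805 0.2814 0.332 ]
mat [390.8 223.2] [   6    9   88   60 3322] [ 0.5757 -0.1622  0.006 ]
mat ((389.4258728027344, 218.78353881835938), (53.1645622253418, 83.34831237792969), 84.0938491821289) [[0.6459, -0.0374], [0.6742, -0.2629], [0.5298, -0.2788], [0.5017, -0.0548]]
```

View pics/c1.png

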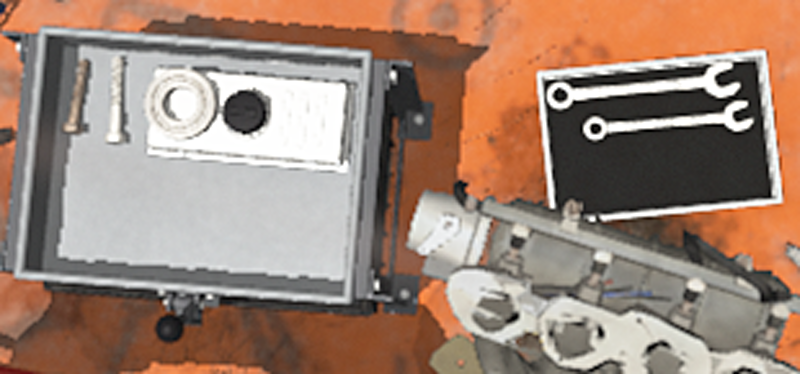

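The crop shows the rim corners at about (45,28), (377,53), (355,302) and (13,276), with the bearing at (181,103). The cover's top corners are (150,65), (350,82), (346,170) and (150,153), and the tray's corners are (538,72), (765,51), (782,200) and (553,220). The bolts stay to the left of x=128. I'll convert these points and check them against the given sizes.

```bash
python3 - <<'E'
from h import *
d=snapshot("top"); e=snapshot("side")
f=lambda p:(np.array(p)/2.58+[135-.3,165-.3])
P=lambda l,z:np.array([onz(d,f(p),z)[:2] for p in l])
rim=P([(45,28),(377,53),(355,302),(13,276)],.294)
def desc(n,q):
    s=[np.linalg.norm(q[i]-q[i-1]) for i in range(4)]
    u=(q[0]-q[1])+(q[3]-q[2]); yaw=np.arctan2(-u[0],u[1]); print(n,q.mean(0).round(4),"sides",np.round(s,3),"yaw",yaw.round(4)); return q.mean(0),yaw
bc,by=desc("box",rim)
ca=np.array
cc,cy=desc("cover",P([(150,65),(350,82),(346,170),(150,153)],.267))
tc,ty=desc("tray",P([(538,72),(765,51),(782,200),(553,220)],.019))
print("tray yaw alt",ty)
c,s=np.cos(by),np.sin(by)
tb=lambda w:(np.array([[c,s],[-s,c]])@(np.array(w)[:2]-bc)).round(4)
be=onz(d,f((181,103)),.283); cap=onz(d,(229.7,206.9),.289); kn=onz(d,(201.1,291.2),.332)
for n,w in(("bearing",be),("cap",cap),("knob",kn),("cover",cc)): print(n,w[:2].round(4),"box",tb(w))
for p in P([(68,130),(88,60),(116,145),(116,58)],.245): print("bolt",tb(p))
print("shelf",tri(d,(447,159),e,(393,297)), tri(d,(31,153),e,(365,84)))
print("mat front-edge pts (tray xy rel) manifold top",tri(d,(357,215+0),e,(262,340)))
E
```

```text
box [0.5209 0.2715] sides [0.217 0.29  0.217 0.295] yaw -0.0546
cover [0.5661 0.2324] sides [0.078 0.178 0.078 0.174] yaw -0.0651
tray [ 0.5903 -0.1593] sides [0.156 0.239 0.158 0.239] yaw 0.1114
tray yaw alt 0.11138046037430391
bearing [0.5753 0.2898] box [0.0534 0.0212]
cap [0.5705 0.2326] box [ 0.0516 -0.0361]
knob [0.3804 0.2814] box [-0.1408  0.0022]
cover [0.5661 0.2324] box [ 0.0473 -0.0366]
bolt [0.0265 0.1281]
bolt [0.0911 0.1162]
bolt [0.0162 0.0838]
bolt [0.0948 0.0912]
shelf (array([ 0.69652236, -0.25921347,  0.26504587]), np.float64(0.002431980043334438)) (array([0.68975439, 0.68962078, 0.28357883]), np.float64(0.009037440217209897))
mat front-edge pts (tray xy rel) manifold top (array([ 0.49967566, -0.09849814, -0.02720812]), np.float64(0.20719414606338207))
```

Sizes agree (rim 217×290, cover 78×177, tray 157×239), and the knob lands within 2 mm of nominal. The shelf edge is at x≈0.69 and z≈0.27. I'll add a helper that works out moves, then go above the bearing.

```bash
cat >> h.py <<'E'
BC=np.array([.5209,.2715]);BY=-.0546;TC=np.array([.5903,-.1593]);TY=.1114
def w(c,yaw,x,y): return c+np.array([[np.cos(yaw),-np.sin(yaw)],[np.sin(yaw),np.cos(yaw)]])@[x,y]
box=lambda x,y:w(BC,BY,x,y)
tray=lambda x,y:w(TC,TY,x,y)
def mv(*goals):
    """goals: (x,y,z,closing angle deg in world or None); prints shift/turn rows from present pose"""
    s=get_state();Rt=R.from_quat(s["eef_rot"]);p=np.array(s["tool_pos"]);print("at",p.round(4),"yang",round(ang(Rt),1),"tilt",Rt.apply([0,0,1]).round(4),"F",np.round(s["contact_force"],1),"t",round(s["clock"],2))
    for x,y,z,a in goals:
        if a is None: t=Rt
        else:
            da=(a-ang(Rt)+90)%180-90
            h=np.radians(ang(Rt)+da); Y=np.array([np.cos(h),np.sin(h),0]);Z=np.array([0,0,-1.]);t=R.from_matrix(np.c_[np.cross(Y,Z),Y,Z])
        print((Rt.inv().apply(np.array([x,y,z])-p)/.3).round(3).tolist(),((Rt.inv()*t).as_rotvec()/np.pi).round(3).tolist())
def ang(Rt): v=Rt.apply([0,1,0]); return np.degrees(np.arctan2(v[1],v[0]))
E
python3 - <<'E'
from h import *
x,y=.5753,.2898
mv((.30,.5,.40,None),(x,y,.40,126.9),(x,y,.32,126.9))
E
```

```text
at [0.2472 0.5738 0.2384] yang 66.7 tilt [-3.e-04 -7.e-04 -1.e+00] F [-0.5 -0.6  0.2] t 0.25
[-0.259, -0.157, -0.539] [0.0, 0.0, 0.0]
[-1.379, -0.437, -0.538] [-0.0, -0.0, -0.334]
[-1.379, -0.437, -0.272] [-0.0, -0.0, -0.334]
```

Request:
{"api": "send_rows", "payload": {
  "targets": [
    [[0, 0, -0.2], [0, 0, 0]],
    [[-0.1, -0.05, -0.4], [0, 0, 0]],
    [[-0.3, -0.1, -0.54], [0, 0, -0.05]],
    [[-0.5, -0.16, -0.54], [0, 0, -0.1]],
    [[-0.7, -0.22, -0.54], [0, 0, -0.16]],
    [[-0.9, -0.29, -0.54], [0, 0, -0.22]],
    [[-0.95, -0.3, -0.54], [0, 0, -0.28]],
    [[-0.95, -0.3, -0.54], [0, 0, -0.334]],
    [[-0.95, -0.3, -0.54], [0, 0, -0.334]]
  ],
  "fingers": 0.86,
  "newtons": 30
}}

```text
clock: 1.38
tool_pos: [0.4736, 0.3782, 0.4005]
eef_rot: [-0.315, 0.949, 0.0, -0.0]
contact_force: [-0.8, -0.0, -0.1]
opening: 0.86
finger_force: 0.0
```

```bash
python3 - <<'E'
from h import *
x,y=.5753,.2898
mv((x,y,.36,126.9),(x,y,.271,126.9))
s=get_state();print(s["opening"])
d=snapshot("wrist"); cv2.imwrite("pics/w1.png",d["img"]);print(d["fx"],d["cx"],d["cy"],np.round(d["T_tool_cam"],4).tolist())
E
```

```text
at [0.4736 0.3782 0.4005] yang 126.7 tilt [-8.e-04  2.e-04 -1.e+00] F [-0.8 -0.  -0.1] t 1.38
[-0.096, -0.439, 0.135] [0.0, -0.0, -0.001]
[-0.096, -0.439, 0.431] [0.0, -0.0, -0.001]
0.8603095527386331
369.6793974532842 319.7174029871302 244.43799324305832 [[0.0002, -0.9512, -0.3086, 0.0806], [1.0, 0.0002, -0.0001, -0.0012], [0.0002, -0.3086, 0.9512, -0.1453], [0.0, 0.0, 0.0, 1.0]]
```

Request:
{"api": "send_rows", "payload": {
  "targets": [
    [[-0.05, -0.2, 0.07], [0, 0, 0]],
    [[-0.096, -0.4, 0.13], [0, 0, 0]],
    [[-0.096, -0.439, 0.135], [0, 0, 0]],
    [[-0.096, -0.439, 0.135], [0, 0, 0]]
  ]
}}

```text
clock: 1.92
tool_pos: [0.5754, 0.2902, 0.3599]
eef_rot: [-0.314, 0.949, 0.0, -0.0]
contact_force: [-0.5, 0.7, -1.2]
opening: 0.862
finger_force: 0.0
```

```bash
python3 - <<'E'
from h import *
mv((.5753,.2898,.271,126.9))
d=snapshot("wrist"); cv2.imwrite("pics/w1.png",d["img"])
E
```

```text
at [0.5754 0.2902 0.3599] yang 126.7 tilt [-7.e-04 -0.e+00 -1.e+00] F [-0.5  0.7 -1.2] t 1.93
[0.001, -0.001, 0.296] [0.0, -0.0, -0.001]
```

View pics/w1.png

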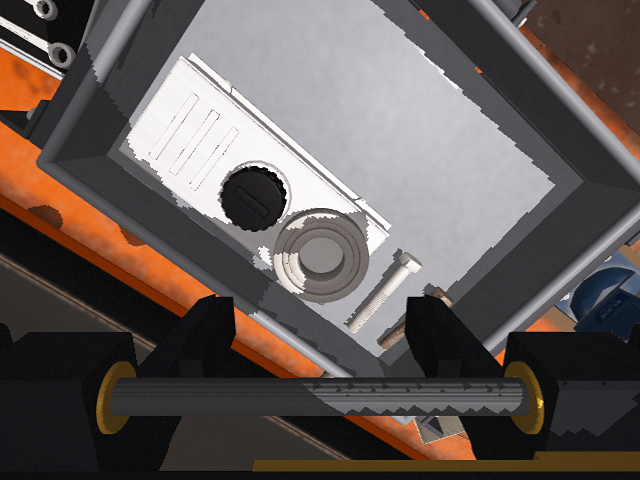

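The wrist view shows the bearing (outer circle centred at about (321,255)), the cap top at (253,197) and the white cover. Both bolts are at lower right, clear of the cover.

```bash
cat >> h.py <<'E'
def wristT():
    s=get_state();T=np.eye(4);T[:3,:3]=R.from_quat(s["eef_rot"]).as_matrix();T[:3,3]=s["tool_pos"];return T
def tobox(p): 
    c,s=np.cos(BY),np.sin(BY);return (np.array([[c,s],[-s,c]])@(np.array(p)[:2]-BC)).round(4)
E
python3 - <<'E'
from h import *
T=wristT();d=snapshot("wrist");T=T@np.array(d["T_tool_cam"])
for n,uv,z in(("bearing",(321,255),.283),("cap",(253,198),.289),("boltHead",(409,262),.245),("rim",(41,161),.294),("rimR",(640,195),.294),):
    p=onz(d,uv,z,T);print(n,p.round(4),tobox(p))
E
```

```text
bearing [0.5735 0.2912 0.283 ] [0.0515 0.0225]
cap [0.5673 0.2361 0.289 ] [ 0.0483 -0.0328]
boltHead [0.549  0.3559 0.245 ] [0.0234 0.0858]
rim [0.6198 0.1295 0.294 ] [ 0.1065 -0.1364]
rimR [0.4304 0.4143 0.294 ] [-0.0981  0.1377]
```

Request:
{"api": "send_rows", "payload": {
  "targets": [
    [[0.002, 0.003, 0.15], [0, 0, 0]],
    [[0.002, 0.003, 0.25], [0, 0, 0]],
    [[0.002, 0.003, 0.293], [0, 0, 0]],
    [[0.002, 0.003, 0.293], [0, 0, 0]]
  ]
}}

```text
clock: 2.52
tool_pos: [0.5735, 0.2921, 0.2726]
eef_rot: [-0.317, 0.949, 0.0, -0.0]
contact_force: [-0.5, -0.6, -0.0]
opening: 0.861
finger_force: 0.0
```

Request:
{"api": "send_rows", "payload": {
  "targets": [
    [[0, 0, 0], [0, 0, 0]],
    [[0, 0, 0], [0, 0, 0]],
    [[0, 0, 0], [0, 0, 0]],
    [[0, 0, 0], [0, 0, 0]]
  ],
  "fingers": 0.55,
  "newtons": 40
}}

```text
clock: 3.02
tool_pos: [0.575, 0.2915, 0.2738]
eef_rot: [-0.316, 0.949, 0.0, 0.001]
contact_force: [-0.8, -0.4, 6.3]
opening: 0.679
finger_force: 40.0
```

```bash
python3 - <<'E'
from h import *
p=box(-.05,.085)
mv((.575,.2915,.34,None),(*p,.34,None),(*p,.243,None))
E
```

```text
at [0.575  0.2915 0.2738] yang 126.8 tilt [ 0.0022  0.0018 -1.    ] F [-0.8 -0.4  6.3] t 3.02
[-0.001, 0.0, -0.221] [0.0, 0.0, 0.0]
[0.129, 0.379, -0.221] [0.0, 0.0, 0.0]
[0.13, 0.379, 0.102] [0.0, 0.0, 0.0]
```

Request:
{"api": "send_rows", "payload": {
  "targets": [
    [[0, 0, -0.1], [0, 0, 0]],
    [[0, 0, -0.21], [0, 0, 0]],
    [[0.04, 0.1, -0.22], [0, 0, 0]],
    [[0.085, 0.25, -0.22], [0, 0, 0]],
    [[0.13, 0.37, -0.22], [0, 0, 0]],
    [[0.13, 0.379, -0.2], [0, 0, 0]],
    [[0.13, 0.379, -0.1], [0, 0, 0]],
    [[0.13, 0.379, 0.0], [0, 0, 0]],
    [[0.13, 0.379, 0.06], [0, 0, 0]],
    [[0.13, 0.379, 0.1], [0, 0, 0]],
    [[0.13, 0.379, 0.105], [0, 0, 0]]
  ]
}}

```text
clock: 4.4
tool_pos: [0.4758, 0.3573, 0.2416]
eef_rot: [-0.315, 0.949, -0.001, 0.0]
contact_force: [-3.3, -4.5, 11.4]
opening: 0.678
finger_force: 40.0
```

Request:
{"api": "send_rows", "payload": {
  "targets": [
    [[0, 0, 0], [0, 0, 0]],
    [[0, 0, 0], [0, 0, 0]],
    [[0, 0, -0.1], [0, 0, 0]],
    [[0, 0, -0.25], [0, 0, 0]],
    [[0, 0, -0.34], [0, 0, 0]],
    [[0, 0, -0.34], [0, 0, 0]]
  ],
  "fingers": 0.79
}}

```text
clock: 5.15
tool_pos: [0.476, 0.3595, 0.345]
eef_rot: [-0.316, 0.949, 0.001, 0.002]
contact_force: [0.9, -0.3, -0.5]
opening: 0.791
finger_force: 0.0
```

```bash
python3 - <<'E'
from h import *
x,y=.569,.2345
mv((x,y,.345,86.9),(x,y,.271,86.9))
T=wristT();d=snapshot("wrist");cv2.imwrite("pics/w2.png",d["img"])
E
```

```text
at [0.476  0.3595 0.345 ] yang 126.8 tilt [ 0.0039  0.0037 -1.    ] F [ 0.9 -0.3 -0.5] t 5.15
[0.001, -0.519, -0.0] [0.001, 0.002, 0.222]
[0.003, -0.52, 0.246] [0.001, 0.002, 0.222]
```

View pics/w2.png

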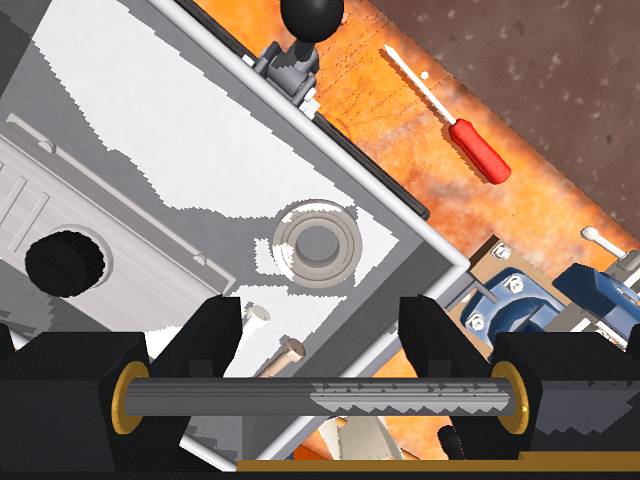

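The bearing now lies on the floor in the front +y corner at (317,243), and the cover hasn't moved, with its cap at (64,264). Next I'll grip the cap.

Request:
{"api": "send_rows", "payload": {
  "targets": [
    [[0, -0.2, 0], [0, 0, 0.05]],
    [[0, -0.4, 0], [0, 0, 0.1]],
    [[0, -0.519, 0], [0, 0, 0.16]],
    [[0, -0.519, 0], [0, 0, 0.222]],
    [[0, -0.519, 0.03], [0, 0, 0.222]],
    [[0, -0.519, 0.15], [0, 0, 0.222]],
    [[0, -0.519, 0.22], [0, 0, 0.222]],
    [[0, -0.519, 0.246], [0, 0, 0.222]],
    [[0, -0.519, 0.246], [0, 0, 0.222]]
  ]
}}

```text
clock: 6.32
tool_pos: [0.5676, 0.2343, 0.2686]
eef_rot: [0.026, 1.0, -0.0, -0.001]
contact_force: [1.2, 1.3, 0.9]
opening: 0.791
finger_force: 0.0
```

Request:
{"api": "send_rows", "payload": {
  "targets": [
    [[0, 0, 0], [0, 0, 0]],
    [[0, 0, 0], [0, 0, 0]],
    [[0, 0, 0], [0, 0, 0]],
    [[0, 0, 0], [0, 0, 0]],
    [[0, 0, 0], [0, 0, 0]]
  ],
  "fingers": 0.25,
  "newtons": 40
}}

```text
clock: 6.95
tool_pos: [0.5683, 0.2341, 0.2691]
eef_rot: [0.027, 1.0, 0.0, 0.0]
contact_force: [1.0, 0.8, -0.2]
opening: 0.408
finger_force: 40.0
```

```bash
python3 - <<'E'
from h import *
s=get_state();p=np.array(s["tool_pos"])
g=box(-.058,-.042)
mv((p[0],p[1],.31,None),(*g,.31,None),(*g,p[2]-.03,None)); print(tobox(p),s["opening"])
E
```

```text
at [0.5683 0.2341 0.2691] yang 86.9 tilt [ 2.e-04  6.e-04 -1.e+00] F [ 1.   0.8 -0.2] t 6.95
[-0.0, 0.0, -0.136] [0.0, 0.0, 0.0]
[0.358, -0.024, -0.137] [0.0, 0.0, 0.0]
[0.358, -0.024, 0.1] [0.0, 0.0, 0.0]
[ 0.0494 -0.0347] 0.4079162255523007
```

Request:
{"api": "send_rows", "payload": {
  "targets": [
    [[0, 0, -0.05], [0, 0, 0]],
    [[0, 0, -0.13], [0, 0, 0]],
    [[0, 0, -0.137], [0, 0, 0]],
    [[0.1, -0.005, -0.137], [0, 0, 0]],
    [[0.25, -0.02, -0.137], [0, 0, 0]],
    [[0.348, -0.026, -0.137], [0, 0, 0]],
    [[0.348, -0.026, -0.137], [0, 0, 0]],
    [[0.348, -0.026, -0.06], [0, 0, 0]],
    [[0.348, -0.026, -0.015], [0, 0, 0]],
    [[0.348, -0.026, 0.0], [0, 0, 0]],
    [[0.348, -0.026, 0.002], [0, 0, 0]]
  ]
}}

```text
clock: 8.32
tool_pos: [0.4639, 0.2313, 0.2689]
eef_rot: [0.028, 1.0, -0.0, -0.0]
contact_force: [-2.8, -3.1, 6.3]
opening: 0.408
finger_force: 40.0
```

Request:
{"api": "send_rows", "payload": {
  "targets": [
    [[0, 0, 0], [0, 0, 0]],
    [[0, 0, 0], [0, 0, 0]],
    [[0, 0, -0.1], [0, 0, 0]],
    [[-0.1, 0, -0.3], [0, 0, 0]],
    [[-0.15, 0, -0.4], [0, 0, 0]],
    [[-0.15, 0, -0.4], [0, 0, 0]]
  ],
  "fingers": 0.6
}}

```text
clock: 9.07
tool_pos: [0.5111, 0.2298, 0.391]
eef_rot: [0.028, 1.0, 0.002, 0.003]
contact_force: [-0.1, 0.3, -0.2]
opening: 0.6
finger_force: 0.0
```

```bash
python3 - <<'E'
from h import *
mv()
T=wristT();d=snapshot("wrist");cv2.imwrite("pics/w3.png",d["img"])
E
```

```text
at [0.5111 0.2298 0.391 ] yang 86.7 tilt [ 0.0063  0.0034 -1.    ] F [-0.1  0.3 -0.2] t 9.07
```

View pics/w3.png

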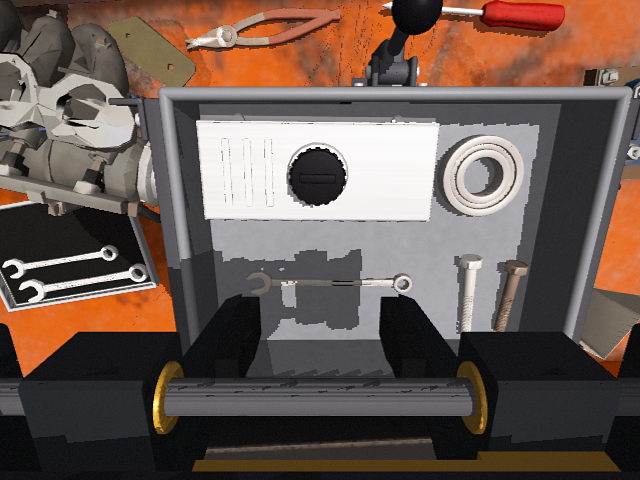

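The wrench is uncovered, running from its open head at (258,283) to its ring at (403,284). The cover (cap at 317,176) and bearing (483,175) lie clear along the front wall.

```bash
python3 - <<'E'
from h import *
T=wristT();d=snapshot("wrist");T=T@np.array(d["T_tool_cam"])
a=onz(d,(246,283),.243,T);b=onz(d,(413,284),.243,T);c=(a+b)/2;u=b-a
print(a.round(4),b.round(4),"len",np.linalg.norm(u).round(4),"dir",np.degrees(np.arctan2(u[1],u[0])).round(1),"c",c.round(4),tobox(c))
for n,uv,z in(("cap",(317,176),.289),("bear",(483,175),.251)):print(n,tobox(onz(d,uv,z,T)))
cl=np.degrees(np.arctan2(u[1],u[0]))-90
mv((c[0],c[1],.33,cl),(c[0],c[1],.239,cl))
E
```

```text
[0.5555 0.1626 0.243 ] [0.5645 0.3057 0.243 ] len 0.1433 dir 86.4 c [0.56   0.2342 0.243 ] [ 0.0411 -0.0352]
cap [-0.0566 -0.0453]
bear [-0.0522  0.0805]
at [0.5081 0.2292 0.3878] yang 86.9 tilt [-9.e-04 -1.e-04 -1.e+00] F [-0.7 -0.5 -0.2] t 9.18
[-0.172, 0.026, 0.193] [0.0, -0.0, -0.498]
[-0.172, 0.026, 0.496] [0.0, -0.0, -0.498]
```

Request:
{"api": "send_rows", "payload": {
  "targets": [
    [[-0.1, 0.02, 0.05], [0, 0, -0.055]],
    [[-0.17, 0.026, 0.05], [0, 0, -0.11]],
    [[-0.172, 0.026, 0.05], [0, 0, -0.165]],
    [[-0.172, 0.026, 0.05], [0, 0, -0.22]],
    [[-0.172, 0.026, 0.05], [0, 0, -0.275]],
    [[-0.172, 0.026, 0.05], [0, 0, -0.33]],
    [[-0.172, 0.026, 0.05], [0, 0, -0.385]],
    [[-0.172, 0.026, 0.1], [0, 0, -0.44]],
    [[-0.172, 0.026, 0.15], [0, 0, -0.498]],
    [[-0.172, 0.026, 0.193], [0, 0, -0.498]],
    [[-0.172, 0.026, 0.193], [0, 0, -0.498]]
  ],
  "fingers": 0.5
}}

```text
clock: 10.55
tool_pos: [0.5595, 0.2337, 0.3287]
eef_rot: [-0.684, 0.729, 0.0, -0.002]
contact_force: [1.2, -0.3, 0.2]
opening: 0.503
finger_force: 0.0
```

```bash
python3 - <<'E'
from h import *
mv((.560,.2342,.239,176.4)); print(np.round(get_state()["q"],2))
T=wristT();d=snapshot("wrist");T=T@np.array(d["T_tool_cam"]);cv2.imwrite("pics/w4.png",d["img"])
E
```

```text
at [0.5595 0.2337 0.3287] yang 176.4 tilt [-0.0033 -0.0018 -1.    ] F [ 1.2 -0.3  0.2] t 10.55
[-0.002, -0.003, 0.299] [0.001, -0.001, -0.0]
[-0.11  0.63 -0.67  1.48  0.41  1.17  2.23]
```

View pics/w4.png

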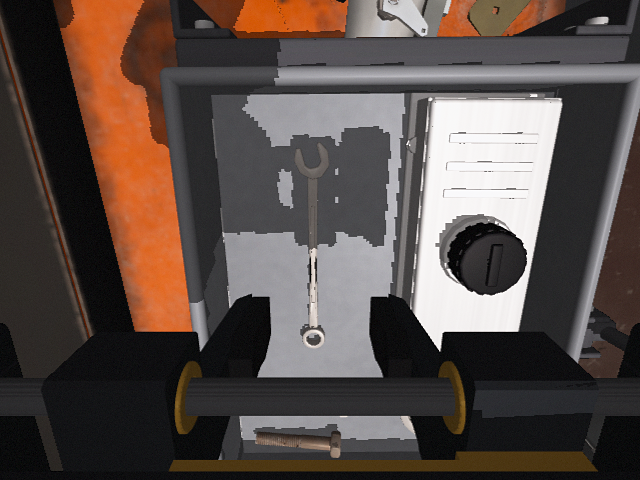

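The wrench runs from its open head at (311,137) to its ring at (314,348), midway between the fingers. q7 is near its limit for the tray pose, so I'll flip the hand half a turn before gripping.

Request:
{"api": "send_rows", "payload": {
  "targets": [
    [[0, 0, 0], [0, 0, 0.055]],
    [[0, 0, 0], [0, 0, 0.11]],
    [[0, 0, 0], [0, 0, 0.165]],
    [[0, 0, 0], [0, 0, 0.22]],
    [[0, 0, 0], [0, 0, 0.275]],
    [[0, 0, 0], [0, 0, 0.33]],
    [[0, 0, 0], [0, 0, 0.385]],
    [[0, 0, 0], [0, 0, 0.44]],
    [[0, 0, 0], [0, 0, 0.495]],
    [[0, 0, 0], [0, 0, 0.5]]
  ]
}}

```text
clock: 11.85
tool_pos: [0.5606, 0.2348, 0.3313]
eef_rot: [0.03, 1.0, 0.0, 0.001]
contact_force: [-0.0, -0.2, -0.2]
opening: 0.502
finger_force: 0.0
```

Request:
{"api": "send_rows", "payload": {
  "targets": [
    [[0, 0, 0], [0, 0, 0.055]],
    [[0, 0, 0], [0, 0, 0.11]],
    [[0, 0, 0], [0, 0, 0.165]],
    [[0, 0, 0], [0, 0, 0.22]],
    [[0, 0, 0], [0, 0, 0.275]],
    [[0, 0, 0], [0, 0, 0.33]],
    [[0, 0, 0], [0, 0, 0.385]],
    [[0, 0, 0], [0, 0, 0.44]],
    [[0, 0, 0], [0, 0, 0.495]],
    [[0, 0, 0], [0, 0, 0.5]],
    [[0, 0, 0], [0, 0, 0.5]]
  ]
}}

```text
clock: 13.22
tool_pos: [0.5605, 0.2344, 0.3307]
eef_rot: [0.727, 0.687, 0.0, -0.0]
contact_force: [-0.1, 0.1, -0.4]
opening: 0.499
finger_force: 0.0
```

```bash
python3 - <<'E'
from h import *
mv((.560,.2342,.240,176.4)); print(np.round(get_state()["q"],2))
T=wristT();d=snapshot("wrist");T=T@np.array(d["T_tool_cam"]);im=d["img"];cv2.imwrite("pics/w5.png",im)
E
```

```text
at [0.5605 0.2344 0.3307] yang -3.3 tilt [ 1.e-04  3.e-04 -1.e+00] F [-0.1  0.1 -0.4] t 13.22
[-0.001, -0.002, 0.302] [0.0, -0.0, 0.002]
[-0.58  0.58  0.2   1.51 -0.12  1.07 -0.42]
```

View pics/w5.png

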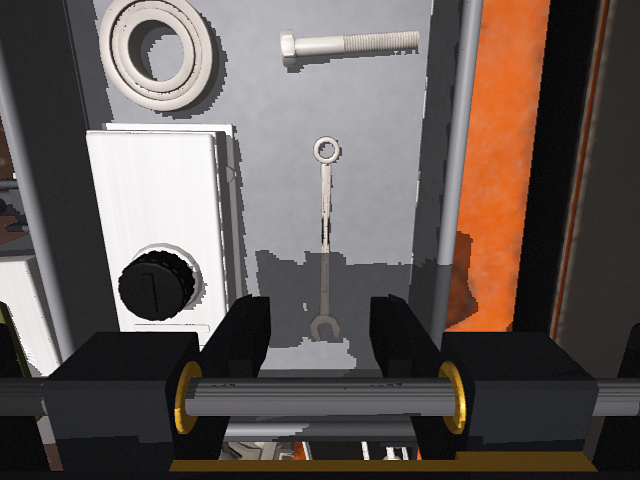

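The wrench shank is at u≈325, so it sits about 2–3 mm towards +x of the hand's midline. I'll correct for that, descend and grip.

Request:
{"api": "send_rows", "payload": {
  "targets": [
    [[0, 0.007, 0.1], [0, 0, 0]],
    [[0, 0.007, 0.2], [0, 0, 0]],
    [[0, 0.007, 0.27], [0, 0, 0]],
    [[0, 0.007, 0.3], [0, 0, 0]],
    [[0, 0.007, 0.308], [0, 0, 0]],
    [[0, 0.007, 0.308], [0, 0, 0]]
  ]
}}

```text
clock: 14.02
tool_pos: [0.5631, 0.2342, 0.2389]
eef_rot: [0.728, 0.685, 0.001, 0.0]
contact_force: [-0.4, 0.1, 0.5]
opening: 0.5
finger_force: 0.0
```

Request:
{"api": "send_rows", "payload": {
  "targets": [
    [[0, 0, 0], [0, 0, 0]],
    [[0, 0, 0], [0, 0, 0]],
    [[0, 0, 0], [0, 0, 0]],
    [[0, 0, 0], [0, 0, 0]],
    [[0, 0, 0], [0, 0, 0]]
  ],
  "fingers": 0,
  "newtons": 30
}}

```text
clock: 14.65
tool_pos: [0.563, 0.2342, 0.2386]
eef_rot: [0.728, 0.685, 0.001, 0.0]
contact_force: [0.1, -0.7, 3.6]
opening: 0.24
finger_force: 30.0
```

Request:
{"api": "send_rows", "payload": {
  "targets": [
    [[0, 0, -0.05], [0, 0, 0]],
    [[0, 0, -0.2], [0, 0, 0]],
    [[0, 0, -0.38], [0, 0, 0]],
    [[0, 0, -0.4], [0, 0, 0]],
    [[0, 0, -0.4], [0, 0, 0]]
  ]
}}

```text
clock: 15.28
tool_pos: [0.5622, 0.234, 0.3582]
eef_rot: [0.728, 0.685, -0.0, -0.0]
contact_force: [-0.9, -0.3, -1.7]
opening: 0.239
finger_force: 30.0
```

```bash
python3 - <<'E'
from h import *
p=tray(-.036,0)
print(p,get_state()["opening"])
mv((*p,.3,6.4))
E
```

```text
[ 0.55452315 -0.16330211] 0.23946950912645812
at [0.5622 0.234  0.3582] yang -3.5 tilt [-3.e-04  1.e-04 -1.e+00] F [-0.9 -0.3 -1.7] t 15.28
[-1.323, 0.055, 0.194] [-0.0, -0.0, -0.055]
```

Request:
{"api": "send_rows", "payload": {
  "targets": [
    [[-0.1, 0, -0.03], [0, 0, 0]],
    [[-0.3, 0.01, -0.03], [0, 0, -0.01]],
    [[-0.5, 0.02, -0.03], [0, 0, -0.02]],
    [[-0.7, 0.03, -0.03], [0, 0, -0.04]],
    [[-0.9, 0.04, -0.03], [0, 0, -0.055]],
    [[-0.95, 0.04, -0.03], [0, 0, -0.055]],
    [[-0.95, 0.04, -0.03], [0, 0, -0.055]]
  ]
}}

```text
clock: 16.15
tool_pos: [0.5563, -0.0517, 0.3658]
eef_rot: [0.667, 0.745, -0.001, -0.001]
contact_force: [-0.2, 0.6, -1.1]
opening: 0.241
finger_force: 30.0
```

```bash
python3 - <<'E'
from h import *
p=tray(-.036,0); mv((*p,.37,6.4))
import pickle
T=wristT();d=snapshot("wrist");pickle.dump((T,d),open("a.pkl","wb"))
E
```

```text
at [ 0.5563 -0.0517  0.3658] yang 6.3 tilt [-3.e-03  5.e-04 -1.e+00] F [-0.2  0.6 -1.1] t 16.15
[-0.369, -0.046, -0.014] [-0.001, -0.0, -0.001]
```

Request:
{"api": "send_rows", "payload": {
  "targets": [
    [[-0.2, -0.025, -0.014], [0, 0, 0]],
    [[-0.369, -0.046, -0.014], [0, 0, 0]],
    [[-0.369, -0.046, -0.014], [0, 0, 0]],
    [[-0.369, -0.046, -0.014], [0, 0, 0]]
  ]
}}

```text
clock: 16.7
tool_pos: [0.5564, -0.1595, 0.3706]
eef_rot: [0.665, 0.747, 0.001, -0.001]
contact_force: [-0.2, 1.4, -0.7]
opening: 0.241
finger_force: 30.0
```

```bash
python3 - <<'E'
from h import *
import pickle
p=tray(-.036,0); mv((*p,.3,6.4),(*p,.012,6.4))
T=wristT();d=snapshot("wrist");pickle.dump((T,d),open("b.pkl","wb"))
A=pickle.load(open("a.pkl","rb"))[1]["img"];e=snapshot("side")["img"]
r=np.zeros((600,800,3),np.uint8)
r[:300,:400]=cv2.resize(A,(400,300),interpolation=cv2.INTER_AREA);r[:300,400:]=cv2.resize(d["img"],(400,300),interpolation=cv2.INTER_AREA)
r[300:]=cv2.resize(e[225:405,150:390],(400,300)).repeat(1,0) if 0 else np.hstack([cv2.resize(e[225:405,180:420],(400,300),interpolation=cv2.INTER_CUBIC),np.zeros((300,400,3),np.uint8)])
cv2.imwrite("pics/m9.png",r)
E
```

```text
at [ 0.5564 -0.1595  0.3706] yang 6.6 tilt [-8.0e-04  2.5e-03 -1.0e+00] F [-0.2  1.4 -0.7] t 16.7
[-0.012, -0.007, 0.235] [-0.0, -0.001, 0.001]
[-0.015, -0.007, 1.195] [-0.0, -0.001, 0.001]
```

View pics/m9.png

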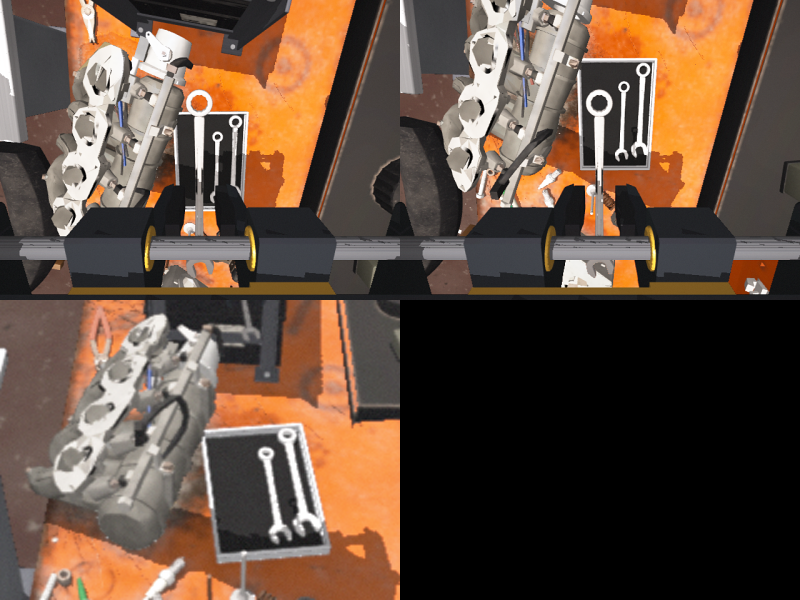

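The composite shows the wrench held straight, with its ring end towards +y, and the free strip directly below it. The manifold's plenum runs beside the tray, so I'll estimate its back edge and height by intersecting the edge line across views.

```bash
python3 - <<'E'
from h import *
import pickle
d=snapshot("top");e=snapshot("side")
f=lambda p:(np.array(p)/2.58+[134.7,164.7]); g=lambda p:(np.array(p)-[0,300])*.6+[180,225]
print("disc",tri(d,f((765,305)),e,g((130,522)))); print("corner",tri(d,f((462,190)),e,g((215,330))))
def plane(d,T,a,b): 
    o,v1=ray(d,a,T);_,v2=ray(d,b,T);n=np.cross(v1,v2);return n/np.linalg.norm(n),o
n1,o1=plane(d,None,f((490,203)),f((785,300)))
for nm,a,b in(("a",(192,75),(172,160)),("b",(590,15),(560,115))):
    T,w_=pickle.load(open(nm+".pkl","rb"));off=np.array([400 if nm=="b" else 0,0])
    n2,o2=plane(w_,T@np.array(w_["T_tool_cam"]),(np.array(a)-off)*1.6,(np.array(b)-off)*1.6)
    for y in(-.1,-.16,-.22):
        A=np.array([[n1[0],n1[2]],[n2[0],n2[2]]]);bb=[n1@o1-n1[1]*y,n2@o2-n2[1]*y];print(nm,y,np.linalg.solve(A,bb).round(3))
n3,o3=plane(e,None,g((222,330)),g((185,480)))
for y in(-.1,-.16,-.22):
    A=np.array([[n1[0],n1[2]],[n3[0],n3[2]]]);bb=[n1@o1-n1[1]*y,n3@o3-n3[1]*y];print("side",y,np.linalg.solve(A,bb).round(3))
T,w_=pickle.load(open("b.pkl","rb"));T=T@np.array(w_["T_tool_cam"])
print("tray from wrist",np.array([onz(w_,((u-400)*1.6,v*1.6),.019,T)[:2] for u,v in((582,58),(657,59),(652,169),(579,165))]).round(4).tolist())
a,b=[onz(w_,((u-400)*1.6,v*1.6),.3735,T)for u,v in((599,90),(597,232))];print("wrench ring",a,b,np.array(get_state()["tool_pos"]))
E
```

```text
disc (array([ 0.4104875 , -0.26317909,  0.06245592]), np.float64(0.008840266137003514))
corner (array([0.51789998, 0.04421543, 0.14844788]), np.float64(0.0024294193166269538))
a -0.1 [ 0.502 -0.235]
a -0.16 [ 0.491 -0.313]
a -0.22 [ 0.479 -0.391]
b -0.1 [ 0.483 -0.01 ]
b -0.16 [ 0.466 -0.033]
b -0.22 [ 0.45  -0.057]
side -0.1 [0.482 0.001]
side -0.16 [ 0.466 -0.034]
side -0.22 [ 0.451 -0.069]
tray from wrist [[0.5075, -0.0472], [0.6566, -0.0318], [0.6902, -0.2659], [0.5216, -0.2755]]
wrench ring [ 0.54798328 -0.08781733  0.3735    ] [ 0.55795201 -0.18741598  0.3735    ] [ 0.55623937 -0.16037136  0.37115452]
```

```bash
python3 - <<'E'
from h import *
e=snapshot("side")
print("valves",onz(e,(325,407),0).round(3),onz(e,(306,418),0).round(3))
p=tray(-.030,-.03); print(p); mv((*p,.15,6.4))
E
```

```text
valves [ 0.561 -0.349  0.   ] [ 0.519 -0.378  0.   ]
[ 0.56382105 -0.19244913]
at [ 0.5561 -0.1608  0.3712] yang 6.6 tilt [-1.e-04  8.e-04 -1.e+00] F [ 0.3  0.4 -1.4] t 16.95
[-0.108, 0.013, 0.737] [0.0, -0.0, 0.001]
```

Request:
{"api": "send_rows", "payload": {
  "targets": [
    [[-0.108, 0.013, 0.05], [0, 0, 0]],
    [[-0.108, 0.013, 0.2], [0.025, 0, 0]],
    [[-0.108, 0.013, 0.4], [0.05, 0, 0]],
    [[-0.108, 0.013, 0.55], [0.05, 0, 0]],
    [[-0.108, 0.013, 0.7], [0.05, 0, 0]],
    [[-0.108, 0.013, 0.737], [0.05, 0, 0]],
    [[-0.108, 0.013, 0.737], [0.05, 0, 0]]
  ]
}}

```text
clock: 17.82
tool_pos: [0.5637, -0.1942, 0.1506]
eef_rot: [0.664, 0.743, -0.058, -0.052]
contact_force: [0.1, -0.3, -2.1]
opening: 0.238
finger_force: 30.0
```

```bash
python3 - <<'E'
from h import *
p=tray(-.030,-.03); mv((*p,.09,None),(*p,.05,None),(*p,.015,None))
E
```

```text
at [ 0.5637 -0.1942  0.1506] yang 6.4 tilt [-0.1551 -0.0175 -0.9877] F [ 0.1 -0.3 -2.1] t 17.82
[0.006, 0.033, 0.199] [0.0, 0.0, 0.0]
[0.006, 0.053, 0.331] [0.0, 0.0, 0.0]
[0.006, 0.072, 0.446] [0.0, 0.0, 0.0]
```

Request:
{"api": "send_rows", "payload": {
  "targets": [
    [[0.003, 0.016, 0.1], [0, 0, 0]],
    [[0.006, 0.033, 0.199], [0, 0, 0]],
    [[0.006, 0.043, 0.26], [0, 0, 0]],
    [[0.006, 0.053, 0.331], [0, 0, 0]],
    [[0.006, 0.053, 0.331], [0, 0, 0]]
  ]
}}

```text
clock: 18.45
tool_pos: [0.5626, -0.1924, 0.0487]
eef_rot: [0.664, 0.743, -0.059, -0.053]
contact_force: [0.3, 0.1, -1.4]
opening: 0.241
finger_force: 30.0
```

Request:
{"api": "send_rows", "payload": {
  "targets": [
    [[0, 0.006, 0.035], [0, 0, 0]],
    [[0, 0.012, 0.075], [0, 0, 0]],
    [[0, 0.012, 0.075], [0, 0, 0]]
  ]
}}

```text
clock: 18.82
tool_pos: [0.5626, -0.1923, 0.0259]
eef_rot: [0.664, 0.743, -0.059, -0.053]
contact_force: [-0.0, -0.3, -1.8]
opening: 0.244
finger_force: 30.0
```

Request:
{"api": "send_rows", "payload": {
  "targets": [
    [[0, 0.002, 0.015], [0, 0, 0]],
    [[0, 0.005, 0.03], [0, 0, 0]],
    [[0, 0.006, 0.036], [0, 0, 0]],
    [[0, 0.006, 0.036], [0, 0, 0]]
  ]
}}

```text
clock: 19.32
tool_pos: [0.5633, -0.1925, 0.0158]
eef_rot: [0.664, 0.743, -0.058, -0.052]
contact_force: [0.3, 0.8, -0.7]
opening: 0.24
finger_force: 30.0
```

Request:
{"api": "send_rows", "payload": {
  "targets": [
    [[0, 0, 0], [0, 0, 0]],
    [[0, 0, 0], [0, 0, 0]],
    [[0, 0, 0], [0, 0, 0]],
    [[0, -0.008, -0.05], [0, 0, 0]],
    [[0, -0.016, -0.1], [0, 0, 0]],
    [[0, -0.035, -0.25], [0, 0, 0]],
    [[0, -0.08, -0.5], [0, 0, 0]],
    [[0, -0.11, -0.75], [0, 0, 0]],
    [[0, -0.11, -0.9], [0, 0, 0]],
    [[0, -0.11, -0.9], [0, 0, 0]]
  ],
  "fingers": 0.35
}}

```text
clock: 20.58
tool_pos: [0.5755, -0.1926, 0.2939]
eef_rot: [0.665, 0.743, -0.056, -0.047]
contact_force: [0.9, -0.2, -0.1]
opening: 0.347
finger_force: 0.0
```

```bash
python3 - <<'E'
from h import *
mv(); T=wristT();d=snapshot("wrist");T=T@np.array(d["T_tool_cam"])
t=snapshot("top");im=t["img"]
r=np.zeros((600,800,3),np.uint8);r[:300,:400]=cv2.resize(d["img"],(400,300),interpolation=cv2.INTER_AREA)
c=im[165:310,330:450];r[:580,400:880]=0
cc=cv2.resize(im[170:270,335:445],(400,364),interpolation=cv2.INTER_CUBIC);r[:364,400:]=cc
c2=cv2.resize(im[170:310,130:300],(364,300),interpolation=cv2.INTER_CUBIC);r[300:,:364]=c2
cv2.imwrite("pics/m10.png",r)
E
```

```text
at [ 0.5755 -0.1926  0.2939] yang 6.3 tilt [-0.1446 -0.0202 -0.9893] F [ 0.9 -0.2 -0.1] t 20.57
```

View pics/m10.png

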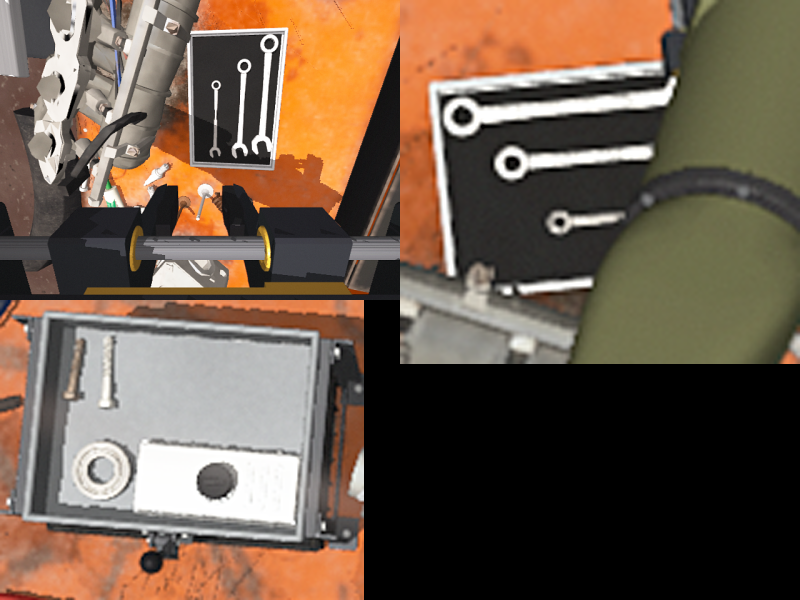

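The small wrench lies along the strip: in the wrist view its ring is at (215,86) and its open end at (215,157), parallel to the other two wrenches. I'll check its pose numerically and plan the push on the knob.

```bash
python3 - <<'E'
from h import *
T=wristT();d=snapshot("wrist");T=T@np.array(d["T_tool_cam"])
c,s=np.cos(TY),np.sin(TY);tt=lambda p:(np.array([[c,s],[-s,c]])@(p[:2]-TC)).round(4)
a,b=[tt(onz(d,(215*1.6,v*1.6),.014,T)) for v in(80.5,161)];print(a,b,(a+b)/2,np.linalg.norm(a-b))
k=box(-.143,0);print("knob",k)
q=box(-.21,0); mv((.5,-.05,.45,None),(*q,.45,86.9),(*q,.335,86.9)); print(np.round(get_state()["q"],2))
E
```

```text
[-0.036   0.0437] [-0.033  -0.1049] [-0.0345 -0.0306] 0.14863027955299016
knob [0.3781131  0.27930392]
at [ 0.5725 -0.1913  0.2879] yang 6.4 tilt [-0.1554 -0.0171 -0.9877] F [-0.4 -0.7 -0.2] t 20.73
[0.495, -0.27, -0.504] [0.0, 0.0, 0.0]
[1.668, -0.765, -0.425] [-0.041, -0.035, -0.446]
[1.668, -0.705, -0.047] [-0.041, -0.035, -0.446]
[ 0.11  0.68  0.2   1.44 -0.07  1.17  0.42]
```

Request:
{"api": "send_rows", "payload": {
  "targets": [
    [[0, -0.04, -0.2], [0, 0, 0]],
    [[0.05, -0.08, -0.4], [-0.01, -0.009, -0.05]],
    [[0.2, -0.15, -0.5], [-0.02, -0.017, -0.1]],
    [[0.4, -0.24, -0.5], [-0.03, -0.025, -0.15]],
    [[0.6, -0.33, -0.49], [-0.041, -0.035, -0.2]],
    [[0.8, -0.42, -0.48], [-0.041, -0.035, -0.25]],
    [[0.95, -0.48, -0.47], [-0.041, -0.035, -0.3]],
    [[0.95, -0.48, -0.47], [-0.041, -0.035, -0.35]],
    [[0.95, -0.48, -0.47], [-0.041, -0.035, -0.4]],
    [[0.95, -0.48, -0.47], [-0.041, -0.035, -0.446]],
    [[0.95, -0.48, -0.47], [-0.041, -0.035, -0.446]]
  ],
  "fingers": 0
}}

```text
clock: 22.1
tool_pos: [0.421, 0.0778, 0.448]
eef_rot: [0.028, 1.0, -0.001, -0.002]
contact_force: [-0.4, 0.8, -0.8]
opening: 0.007
finger_force: 0.0
```

```bash
python3 - <<'E'
from h import *
q=box(-.205,0); mv((*q,.42,86.9),(*q,.320,86.9)); print(np.round(get_state()["q"],2))
E
```

```text
at [0.421  0.0778 0.448 ] yang 86.7 tilt [-0.005  -0.0018 -1.    ] F [-0.4  0.8 -0.8] t 22.1
[0.387, 0.662, 0.094] [-0.001, -0.002, -0.001]
[0.385, 0.663, 0.427] [-0.001, -0.002, -0.001]
[-0.17  0.19 -0.16  1.75  0.03  1.21  1.18]
```

Request:
{"api": "send_rows", "payload": {
  "targets": [
    [[0.15, 0.2, 0.03], [0, 0, 0]],
    [[0.3, 0.4, 0.06], [0, 0, 0]],
    [[0.387, 0.55, 0.09], [0, 0, 0]],
    [[0.387, 0.662, 0.094], [0, 0, 0]],
    [[0.387, 0.662, 0.094], [0, 0, 0]],
    [[0.386, 0.663, 0.2], [-0.001, -0.002, 0]],
    [[0.385, 0.663, 0.35], [-0.001, -0.002, 0]],
    [[0.385, 0.663, 0.427], [-0.001, -0.002, 0]],
    [[0.385, 0.663, 0.427], [-0.001, -0.002, 0]],
    [[0.385, 0.663, 0.427], [-0.001, -0.002, 0]]
  ]
}}

```text
clock: 23.35
tool_pos: [0.3178, 0.283, 0.3221]
eef_rot: [0.028, 1.0, 0.001, 0.003]
contact_force: [0.7, 0.9, -0.4]
opening: 0.009
finger_force: 0.0
```

```bash
python3 - <<'E'
from h import *
T=wristT();print(tobox(T[:2,3]))
for x in(-.168,-.153,-.142): mv((*box(x,0),.320,None))
# knob check: top view dark blob
d=snapshot("top");im=d["img"]
m=(im[284:302,190:212].max(2)<50).astype(np.uint8);n,l,s,ce=cv2.connectedComponentsWithStats(m)
i=1+np.argmax(s[1:,4]);print("knob",tobox(onz(d,ce[i]+[190,284],.332)),s[i])
E
```

```text
[-0.2035  0.0004]
at [0.3178 0.283  0.3221] yang 86.8 tilt [ 0.006   0.0024 -1.    ] F [ 0.7  0.9 -0.4] t 23.35
[-0.118, -0.001, 0.008] [0.0, 0.0, 0.0]
at [0.3178 0.283  0.3221] yang 86.8 tilt [ 0.006   0.0024 -1.    ] F [ 0.7  0.9 -0.4] t 23.35
[-0.168, -0.001, 0.008] [0.0, 0.0, 0.0]
at [0.3178 0.283  0.3221] yang 86.8 tilt [ 0.006   0.0024 -1.    ] F [ 0.7  0.9 -0.4] t 23.35
[-0.205, -0.001, 0.008] [0.0, 0.0, 0.0]
knob [-0.1411  0.0022] [ 6  3 12 10 76]
```

Request:
{"api": "send_rows", "payload": {
  "targets": [
    [[-0.07, 0, 0.006], [0, 0, 0]],
    [[-0.11, 0, 0.006], [0, 0, 0]],
    [[-0.13, 0, 0.006], [0, 0, 0]],
    [[-0.15, 0, 0.006], [0, 0, 0]],
    [[-0.17, 0, 0.006], [0, 0, 0]],
    [[-0.19, 0, 0.006], [0, 0, 0]],
    [[-0.2, 0, 0.006], [0, 0, 0]],
    [[-0.2, 0, 0.006], [0, 0, 0]],
    [[-0.2, 0, 0.006], [0, 0, 0]],
    [[-0.2, 0, 0.006], [0, 0, 0]],
    [[-0.2, 0, 0.006], [0, 0, 0]],
    [[-0.2, 0, 0.006], [0, 0, 0]]
  ]
}}

```text
clock: 24.9
tool_pos: [0.3771, 0.2802, 0.32]
eef_rot: [0.027, 1.0, 0.001, 0.003]
contact_force: [-3.4, 4.0, 2.0]
opening: 0.003
finger_force: 2.0
```

```bash
python3 - <<'E'
from h import *
mv();d=snapshot("top");im=d["img"];o=cv2.imread("pics/top0.png")
# mean change and brightness of the floor patch inside the box (bare floor at start), knob
print("floor patch", o[228:262,170:255].mean((0,1)).round(),im[228:262,170:255].mean((0,1)).round(), "bearing/bolts patch",im[190:215,160:190].mean((0,1)).round(),o[190:215,160:190].mean((0,1)).round())
E
```

```text
at [0.3771 0.2802 0.32  ] yang 86.9 tilt [ 0.0055  0.0026 -1.    ] F [-3.4  4.   2. ] t 24.9
floor patch [202. 202. 200.] [109. 112. 116.] bearing/bolts patch [88. 88. 87.] [169. 171. 173.]
```

Request:
{"api": "send_rows", "payload": {
  "targets": [
    [[0.05, 0, 0], [0, 0, 0]],
    [[0.15, 0, 0], [0, 0, 0]],
    [[0.2, 0, 0], [0, 0, 0]],
    [[0.2, 0, -0.2], [0, 0, 0]],
    [[0.15, -0.2, -0.4], [0, 0, 0]],
    [[0.1, -0.4, -0.4], [0, 0, 0]],
    [[0.1, -0.5, -0.4], [0, 0, 0]],
    [[0.1, -0.5, -0.4], [0, 0, 0]]
  ]
}}

```text
clock: 25.95
tool_pos: [0.3384, 0.1274, 0.4397]
eef_rot: [0.032, 0.999, -0.0, 0.003]
contact_force: [0.3, 1.3, -0.5]
opening: 0.007
finger_force: 0.0
```

```bash
python3 - <<'E'
from h import *
mv();d=snapshot("top");im=d["img"];e=snapshot("side")["img"]
g=cv2.cvtColor(im,6);o=cv2.cvtColor(cv2.imread("pics/top0.png"),6)
# coarse grey map of box area, before and now
for q in(o,g):
    print(cv2.resize(q[176:288,136:290],(22,14),interpolation=cv2.INTER_AREA));print()
m=(im[284:302,190:212].max(2)<50).astype(np.uint8);n,l,s,ce=cv2.connectedComponentsWithStats(m);i=1+np.argmax(s[1:,4]);print("knob",tobox(onz(d,ce[i]+[190,284],.332)),s[i])
# bright blobs in box
b=((im.min(2)>150)).astype(np.uint8);b[:170]=0;b[290:]=0;b[:,:136]=0;b[:,290:]=0
n,l,s,ce=cv2.connectedComponentsWithStats(b)
for i in range(1,n):
    if s[i,4]>40: print(s[i],ce[i].round(1))
E
```

```text
at [0.3384 0.1274 0.4397] yang 86.4 tilt [ 6.3e-03 -2.0e-04 -1.0e+00] F [ 0.3  1.3 -0.5] t 25.95
[[132 127 136 116 139 135 135 134 127 128 126 128 128 127 123 114 106  97
   90  87  93  93]
 [161 129  97  91 151 195 180 187 182 162 151 141 146 138 138 147 140 142
  146 141 131  90]
 [140 141  81  95 132 199 185 199 223 229 223 195 228 217 219 216 208 209
  203 172 132 104]
 [150 146  68 107 148 197 184 202 214 210 247 192 142  53 133 253 251 253
  247 161 126  45]
 [144 147  69 136 143 200 182 200 226 217 236 203 122  60 126 253 253 252
  237 165 120  45]
 [110 144  82 130 190 200 183 194 242 236 229 250 253 230 252 254 253 254
  218 166 114  50]
 [127 137  86 150 196 196 196 195 203 209 209 205 209 215 215 223 225 232
  219 175 102  57]
 [120 127  82 160 199 197 196 195 196 199 200 200 200 200 199 200 200 200
  200 170  97  57]
 [122 120  84 171 202 199 198 198 199 200 201 202 203 202 202 203 202 203
  204 161  94  66]
 [126 110  88 176 203 201 200 201 202 203 202 205 204 203 204 204 204 205
  205 157  99  81]
 [134  94  93 195 204 204 203 203 206 207 206 207 207 205 205 206 206 207
[... 1165 characters left out ...]
66  59 114 132  96 172 221 231 205  93 100 250
  254 173  98  80]
 [140  99  64  34  20  36  53  46  45  46  49 145 174 195 193 117 139 169
  176 158  99  96]
 [144 108  85  46  29  38  42  39  40  42  41  86  99 133 139 116 125 133
  135 122  90  95]
 [136 140 118 121 115 120 120 114 127 116 120 115 114 107 104  93  78  65
   55  87  88  61]
 [141 123 126 136 139 160 155 141 135 111  77 121 102  93 102 106 109  88
   90  71  77 118]]

knob [-0.1413  0.002 ] [ 6  3 12 10 72]
[ 140  175  139  107 2484] [224.4 240.7]
[165 183  40   6 106] [183.3 185.3]
[206 186  25   5  58] [217.9 187.9]
[237 188  23   5  56] [244.8 189.9]
[261 190  13   5  47] [266.5 191.7]
[200 232  11  19 126] [205.5 241. ]
```

```bash
python3 - <<'E'
from h import *
q=box(-.02,-.01);mv((*q,.46,86.9))
d=snapshot("top");g=cv2.cvtColor(d["img"],6)
G=cv2.resize(g[218:278,160:280],(60,30),interpolation=cv2.INTER_AREA)
for r in G: print("".join(" .:-=+*#%@"[min(9,int(v)*10//256)] for v in r))
E
```

```text
at [0.3382 0.1312 0.4394] yang 86.8 tilt [ 0.0056  0.0018 -1.    ] F [-0.7  0.8  0.4] t 26.05
[-0.515, 0.468, -0.065] [0.001, 0.002, -0.001]
::....:-----------+++++++++++++++++++++++++++++++++++++++#=+
-:....-+++---------+++++++++++++++++++++++++++++++++++++*#=+
-:::...:=+++=::::::-====+++++++++*++++++++++++++++++++++**=+
-::::::.::-+%++-:.....:::-----=++++++**+++++++++++++++++**=+
-:::::::::::-=+++-==::--::::::-===++++=:-----=====++++++#*=+
:::::::::::::::=++++::---------:-------::---::--::::----#*=+
:.:.:::::::::::-:=++::------------:----:---------:::::::#+=+
:.....:::::::::-:-==#*-:-------------------------:::-::-#+=+
:.......:::---:-=++=%@@*:-------------------------:::::-%==+
:.......:::---:=++++@%%@*:--=---------------------:::::-%=++
:.......:::--:-+++=-+%%%@--=%#******++=----:--:::-:::::-%=++
. ......:::--:=++=:::-%%@+-=@@@@@@@@@@@@@@@@@@%%%###**#*#=++
. .. .....:-::+++-:::-+%%*-=@@@@@@@@@@@@@@@@@@@@@@@@@@@%#-++
. .    ...:-:.+++-:::-*%@*:+@@@@@@@@@@@@@@@@%%@@@@@@@@@%#-++
.      ...::..==+=:::-%%@+:*@@@@@@@@@@@@@*:--+#@@@@@@@@%#-+=
.      ...--..:+=+=:-%%%@--*@@@@@@@@@@@@+---
[... 170 characters left out ...]
********+-------#@@@@@@@#+=+=
       ..--...:..........:.=************::::-:=*******%#+++=
       ..::...:............=************+-:::=******#**#+++=
       .......:....::......********#%%%%**+++*******#**#=++-
      ..........::.::.::.::+#****#@@@@@@*********#**##*#=++-
      .....................*++***%@@@@@@***************#=++-
      .....................+********###*+++++++**+*****#=++-
      ..........................:..:::-----==+++******++=++-
-::::.................................................-=-++=
%%%###****++=--::::...................................-=::--
---=++#####%%%%%###****++=--::::......................-=::::
:::::....::-----=+%#####%%%%%###****++=--::::.........--:-::
```

The cap, cover and bearing show up flat and at crate depth (cover about 29 px across, so near bench level). The knob has sprung back and the arm is clear, so I'm handing in.

```bash
python3 -c "
from plant import *
print(finish_job())"
```

```text
the job is handed in; nothing more can be done
None
```

I handed in the job at about 26 s on the robot's clock: the small wrench lies flat and lengthwise in the tray strip, the box floor is open, and the cover and bearing show at crate depth. I couldn't pick out the two bolts in the last images, so their drop is assumed, and the hand-in returned no verdict.

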